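# Fit the probe sleeve and draw out the telescoping boom to the index tab

## Task

Of the two look-alike steel sleeves only one has a bore wide enough for the upright pin on the boom's head: slide it fully down on the pin and let go. Then squeeze in the lock button on the boom's grip fin and, keeping it squeezed, draw the boom out until its pointer lines up with the brass tab on the scale without disturbing the other things on the mat. Finish while still holding the fin there with the button squeezed fully in: do not let go.

Things in the scene. Friction and masses are not known exactly. Their poses are not given: they have to be found in the camera images.
- stand: Fixed stand: dark base plate 100 x 390 x 12 mm, square aluminium outer tube (34 mm wide, top 84 mm up, mouth at y = +15 mm) and, 28 to 54 mm to the boom's +x side, an aluminium scale rail (top 72 mm up) with black ticks every 10 mm and a toothed inner edge. Origin on the bench under the boom's axis. z up; the boom extends along the stand's -y. Place and yaw vary.
- boom (a joint): Extension of the boom in m: 0 fully in, 0.16 fully out; growing moves the head along the stand's -y. Starts at 0 to 0.002. Sliding drag about 2 N when the button is in; when it is out, a pawl between the rail's teeth (10 mm pitch, 3 mm play) locks the boom firmly.
- lock (a joint): Travel of the lock button in m: 0 out (locked), 0.006 fully in. It moves along the stand's -x, takes 6 N to start and 10 N fully in, and springs out when let go. The boom is free while it is in by more than 4 mm: squeeze it fully.
- boom_grip (a point): Centre of the pinch on the black grip fin, 112 mm above the bench. Fin: 80 to 132 mm up, 26 mm long along the stand's y. Fixed face 13 mm to the stand's -x; on +x the grey lock button (22 mm long, 96 to 128 mm up), face at 19 mm out, 13 mm in. Pinching across the stand's x from above squeezes it in. Moves with the boom.
- boom_pin (a point): Foot of the upright steel pin, on the head's flat top (the seat, 80 mm above the bench, 32 mm wide). Pin 12 mm in diameter, 30 mm tall, top 6 mm tapered; 50 mm from the grip point along the stand's -y. Moves with the boom.
- boom_pointer (a point): Top of the tip of the thin steel pointer blade (3 mm wide) reaching from the head over the inner part of the scale rail, 75 mm above the bench, 23 mm from the grip point along the stand's -y. Moves with the boom.
- tab: Brass index tab fixed on the outer part of the scale rail: upright plate 14 mm across the rail, 4 mm thick, 16 mm tall. Origin on the rail's top in the plate's middle plane; axes as the stand's. The pointer is on the tab when both have the same y in the stand's frame. Its place along the rail varies.
- sleeve_wide: Loose upright steel sleeve, outside diameter 30 mm, 40 mm tall, straight bore 15.2 mm right through: it fits on the pin. Origin at the centre of its underside, z along the bore. About 70 g.
- sleeve_narrow: Loose upright steel sleeve of the same outside (30 mm diameter, 40 mm tall) but with a 9 mm bore: it does not go on the pin. Origin at the centre of its underside. About 80 g. The two sleeves' places on the mat are swapped at random.
- probe_board: Bystander: black 110 x 110 mm board on four feet with a ring of steel posts, 40 mm tall, beyond the boom. Origin centre of underside. Leave alone.
- solder_spool: Bystander: grey solder spool, 48 mm diameter, 36 mm tall, origin centre of underside. Leave alone.
- flux_jar: Bystander: small jar, 48 mm diameter, 45 mm tall, origin centre of underside. Leave alone.
- screwdriver: Bystander: screwdriver with a black handle lying on the mat. Leave alone.
Things that resemble listed ones, but are neither listed nor needed, are in the scene too. What is shaped like the sleeve_wide but turquoise is not meant.

How it is judged:
By the outcome, as a careful person would: the job done as asked, in the order asked, and still so for the second after the job is handed in, while the arm keeps its last pose, push and grip.
It also fails if it takes over 51 s, if anything falls off the work surface, if the arm or the gripper's body presses on something with over 40 N, if the wrist force passes 120 N, or if a joint passes its speed limit or range.

## Robot

A 6-joint arm with a two-finger parallel gripper is mounted at the origin on the work surface. World frame = base frame: x ahead of the robot, y to its left, z up, the work surface at z = 0. Lengths are in m, angles in rad, forces in N, time in s.
With the tool pointing down it reaches from about 0.3 to 0.95 m from the base axis. Payload 3.1 kg.
Tool frame: the origin (TCP) lies between the finger pads; the fingertips stand 17 mm ahead of it and the grasp point (between the pads) lies 2 mm behind it (manip.tip_extent is the distance from the TCP to the fingertips, in m); z points along the fingers, y is the line along which they close (so a half turn about z gives the same grasp; the last joint's range is limited). The gripper opens to 85 mm and grips with 20 to 120 N. Pads are 22 mm wide; open, the fingers measure 114 mm over their backs; the gripper's body (76 mm by 85 mm) begins 54 mm behind the grasp point. The pads swing forward as they close: fully open they stand 13 mm farther back than shut.
Start: joints at [-1.316, 0.308, 1.634, -0, 1.2, -0.07], TCP at [0.199, -0.592, 0.248] pointing down, gripper open.
Joint ranges: [-3.06, 3.06], [-0.79, 1.96], [0.05, 2.63], [-1.19, 4.34], [0.05, 2.64], [-2.94, 2.94]. Speed limits (rad/s): [2.79, 2.79, 3.14, 3.14, 3.14, 3.14].

## Interface

Orientations are given as a unit quaternion [x, y, z, w].
In Python, from rig import readout, imaging, manip gives the robot as it stands.
- The arm moves only by the tool send_rows, never from a script. Its argument "targets" is one flat list of numbers, 5 for each row, row after row: the finger opening in mm, from 0 to 85.4, then the shift along the tool's x, y, z in units of 25 mm (1.0 is 25 mm), then the turn about the tool's z in units of 8 degrees (1.0 is 8 degrees). A call has 1 to 20 rows; each row shifts and turns the commanded pose from where the row before left it, along the tool's axes as they then stand; what a row does not reach is not made up. A row lasts 1/10 s, in which the tool goes at most 50 mm and 8.59 degrees, less where a joint would pass 70% of its speed; a pose out of reach is approached as far as the arm can. A call is refused whole if a number of a shift passes 1 or a number of a turn 1, either way. A call with a gripper value outside its range is refused whole. The fingers move at their own pace and stop on an object; "force" is the grip in N (left out, the last holds). Time passes only in rows, so rows that do not move let the fingers close. It gives the time, the measured TCP pose, the force, the opening and the grip force at its end, in the units of the state.
- readout.read_state(): the state, without advancing time (a new reading comes with each control period).
- imaging.snapshot(name): name is "scene" or "top" or "wrist"; returns the picture (384x512x3 uint8, red, green, blue); there is no depth.
- imaging.calibration(name): a dict with "K" (3x3 intrinsics, pixels), "rvec" (rotation vector, rad) and "tvec" (3), from world to camera coordinates, as OpenCV has them; the wrist camera has in their place "tool_from_camera" (4x4, takes a point from camera to tool coordinates, whose origin is the TCP and whose axes are the flange's). Camera axes: x right, y down, z forward; pixel columns grow to the right and rows downward; lengths in m; the calibration is good to about 2 mm. The wrist camera is an equidistant fisheye: a pixel r from the principal point sees the ray r / f radians off the axis. A picture is of the moment at which its call begins: read the wrist's pose just before it. calibration takes no time and is no camera call.
- manip.job_done(): hands the job in; it is judged then, once.
The state is a dict: "t": time; "joints": joint angles; "joint_velocities": joint speeds; "joint_torque": joint torques, N m; "tool_pos": TCP position; "ee_rot": TCP orientation; "contact_force": force on the tool from outside, world axes, zero at the start; "moment": the same for the moment, N m; "gripper_width": finger opening in m; "finger_force": force on a finger pad.
Only numpy, scipy, OpenCV 4.12 (cv2) and the standard library are available. Lean on these libraries where they do the work, as an engineer would, in place of code of your own. Each camera call takes 0.05 s, during which the arm holds its last target. There are 200 camera calls.

## Working session

There is one attempt and no reset: what is moved stays moved. The work goes in short steps, Python scripts to look and compute and a tool call to move; the robot and the scene stay as the last step left them, time stands still between calls to the robot, and variables do not carry over. Pictures are saved under pics/ and viewed, at most 10 in all, crops included, and the job is handed in when it is done.

Besides the shell and the picture viewer there is one more tool, called after "Call:" as a command line: name --argument value ..., lists and objects as JSON in quotes. send_rows: Moves the arm, as the interface text tells. Its arguments: {"type":"object","properties":{"targets":{"type":"array","items":{"type":"number"}},"force":{"type":"number"}},"required":["targets"]}

```bash
mkdir -p pics
cat > h.py <<'E'
import numpy as np, cv2
from rig import readout, imaging, manip
from scipy.spatial.transform import Rotation as R
def ray(name,u,v,st=None):
    c=imaging.calibration(name);K=np.array(c["K"])
    if "rvec" in c:
        Rm=cv2.Rodrigues(np.array(c["rvec"],float))[0];t=np.array(c["tvec"],float).ravel()
        d=Rm.T@np.linalg.inv(K)@np.array([u,v,1.]);return -Rm.T@t,d
    T=np.array(c["tool_from_camera"]);a=np.linalg.inv(K)@np.array([u,v,1.]);r=np.hypot(a[0],a[1])
    d=np.array([a[0]/r*np.sin(r),a[1]/r*np.sin(r),np.cos(r)]) if r>1e-9 else np.array([0,0,1.])
    W=R.from_quat(st["ee_rot"]).as_matrix()
    return W@T[:3,3]+np.array(st["tool_pos"]),W@T[:3,:3]@d
def at(name,u,v,z,st=None):
    o,d=ray(name,u,v,st);return o+d*(z-o[2])/d[2]
def proj(name,p,st=None):
    c=imaging.calibration(name);K=np.array(c["K"]);p=np.array(p,float)
    if "rvec" in c: return cv2.projectPoints(p.reshape(1,3),np.array(c["rvec"],float),np.array(c["tvec"],float),K,None)[0].ravel()
    T=np.array(c["tool_from_camera"]);W=R.from_quat(st["ee_rot"]).as_matrix()
    q=T[:3,:3].T@(W.T@(p-np.array(st["tool_pos"]))-T[:3,3]);r=np.arctan2(np.hypot(q[0],q[1]),q[2]);n=np.hypot(q[0],q[1])
    return (K@np.array([q[0]/n*r,q[1]/n*r,1]))[:2]
E
python3 - <<'E'
from h import *
s=readout.read_state();print(s)
ims=[]
for n in("top","scene"):
    im=imaging.snapshot(n);cv2.imwrite(f"pics/{n}0.png",im[:,:,::-1]);ims.append(cv2.resize(im,(768,576),interpolation=cv2.INTER_CUBIC))
    cv2.imwrite(f"pics/{n}0b.png",ims[-1][:,:,::-1])
im=imaging.snapshot("wrist");cv2.imwrite("pics/w0.png",im[:,:,::-1])
for n in("top","wrist"):print(imaging.calibration(n))
E
```

```text
{'t': 0.0, 'joints': array([-1.31570356e+00,  3.09016995e-01,  1.63523347e+00, -6.45410016e-06,
        1.19972107e+00, -6.96876808e-02]), 'joint_velocities': array([-0.00182014,  0.00167411, -0.00107859,  0.00014635, -0.0008945 ,
        0.00041663]), 'joint_torque': array([-3.70523312e-04, -4.15258670e+01, -2.76664639e+01, -2.08810302e-04,
        1.01299482e-02,  8.70487213e-06]), 'tool_pos': array([ 0.19921179, -0.59154289,  0.24701724]), 'ee_rot': array([ 9.86842770e-01,  1.61678488e-01, -1.13099530e-04, -1.18405634e-03]), 'contact_force': array([ 0.83607527,  0.03971868, -0.58356515]), 'moment': array([-0.04661579, -0.02392856, -0.00470924]), 'finger_force': 0.0, 'gripper_width': 0.08511749868615606}
{'K': array([[391.97078211,   0.        , 260.17346046],
       [  0.        , 391.97078211, 181.97717013],
       [  0.        ,   0.        ,   1.        ]]), 'rvec': array([ 2.18715664, -2.24488602,  0.0520741 ]), 'tvec': array([0.00915696, 0.57550613, 1.04948965])}
{'K': array([[297.31863964,   0.        , 257.05780924],
       [  0.        , 297.31863964, 186.59506431],
       [  0.        ,   0.        ,   1.        ]]), 'tool_from_camera': array([[ 5.20601821e-04, -9.64221247e-01, -2.65098314e-01,
         6.71917127e-02],
       [ 9.99998872e-01,  8.75495424e-04, -1.22056625e-03,
         2.75641227e-05],
       [ 1.40898827e-03, -2.65097379e-01,  9.64220615e-01,
        -1.24477426e-01],
       [ 0.00000000e+00,  0.00000000e+00,  0.00000000e+00,
         1.00000000e+00]])}
```

View pics/top0b.png

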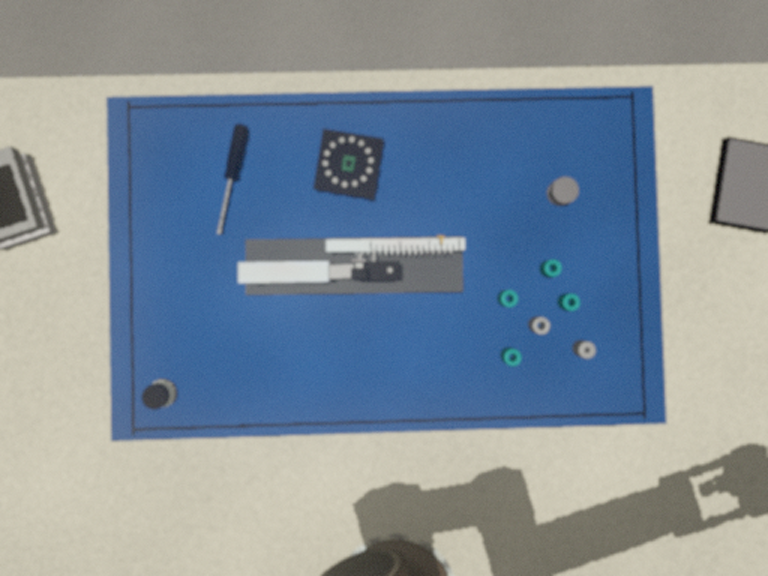

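View pics/scene0b.png

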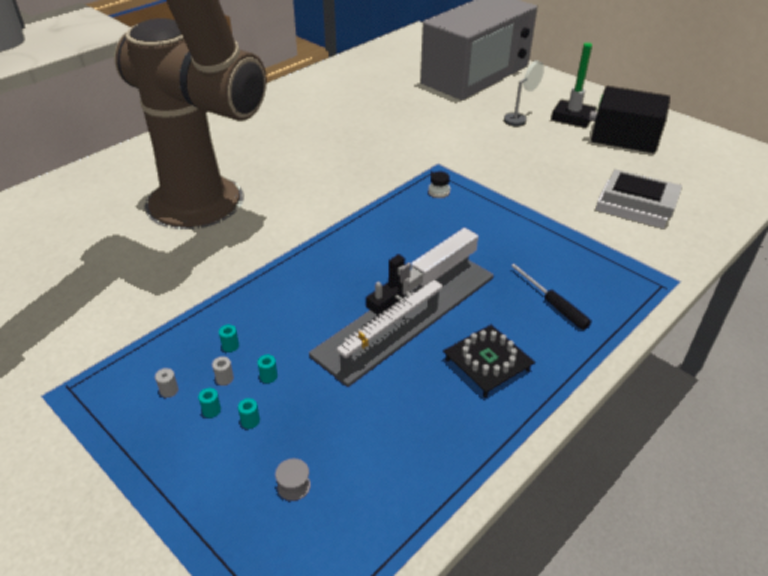

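Steel sleeve candidates in the top picture (768x576 scale) are (541,325) and (586,350). The four turquoise ones at (552,268), (571,302), (509,298) and (512,357) are decoys. The boom's head is at about (380,271), the pin at (390,270) and the tab at (440,239). The jar, spool, board and screwdriver are well clear. Next is a close crop.

Run:
```python
from h import *
t=cv2.imread("pics/top0.png")
a=cv2.resize(t[150:205,150:320],None,fx=4.7,fy=4.7,interpolation=cv2.INTER_CUBIC)
b=cv2.resize(t[165:250,320:410],None,fx=3.6,fy=3.6,interpolation=cv2.INTER_CUBIC)
w=cv2.imread("pics/w0.png");w=cv2.resize(w,None,fx=.8,fy=.8)
o=np.zeros((600,800,3),np.uint8);o[:a.shape[0],:a.shape[1]]=a[:,:800];o[262:262+b.shape[0],:b.shape[1]]=b
o[262:262+307,340:340+410]=w
cv2.imwrite("pics/c1.png",o)
for u,v in((541,325),(586,350)):print(at("top",u/1.5,v/1.5,.04))
```

```text
[ 0.47687173 -0.26634997  0.04      ]
[ 0.43110443 -0.34392411  0.04      ]
```

View pics/c1.png

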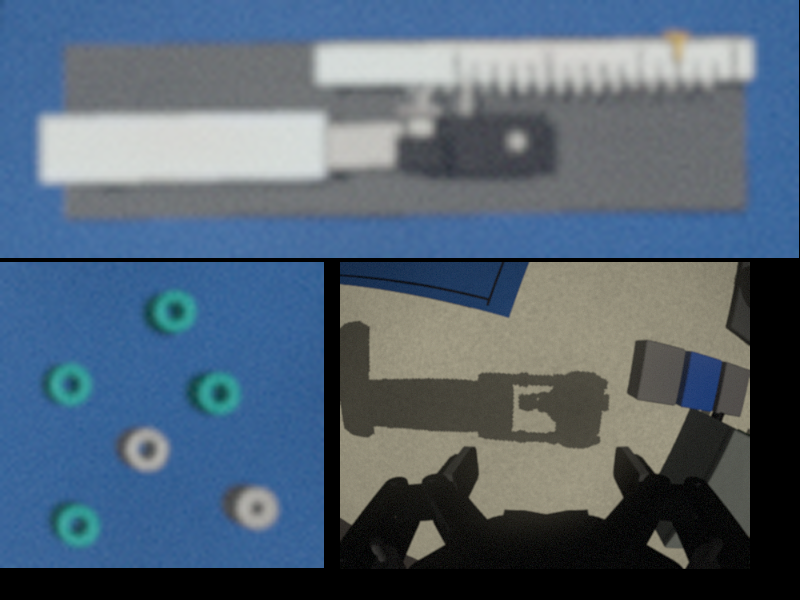

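Wide sleeve: the left steel one, crop (147,450), with a clearly larger bore showing blue mat. The right one, at (258,508), has a small bore. In the crop the pin top is at (517,141), the tab at (678,45) and the plate corners at (65,45), (742,38), (745,211) and (65,216).

Run:
```python
from h import *
f=lambda u,v,z:at("top",150+(u+.5)/4.7-.5,150+(v+.5)/4.7-.5,z)
P=[f(*c,.012) for c in((65,45),(742,38),(745,211),(65,216))];
for p in P:print("plate",p)
print("center",np.mean(P,0), "len",np.linalg.norm(P[0]-P[1]),np.linalg.norm(P[1]-P[2]))
for e in((0,1),(3,2)):d=P[e[0]]-P[e[1]];print("yaw of +y",np.degrees(np.arctan2(-d[0],d[1])))
A=f(315,45,.072);B=f(752,41,.072);d=A-B;print("rail yaw",np.degrees(np.arctan2(-d[0],d[1])))
A=f(45,116,.084);B=f(325,111,.084);A2=f(45,183,.084);B2=f(325,181,.084);print("tube",A,B,A2,B2,np.degrees(np.arctan2(-(A-B)[0],(A-B)[1])),np.degrees(np.arctan2(-(A2-B2)[0],(A2-B2)[1])))
print("pin",f(517,141,.11),"tab",f(678,38,.088),"pointer",f(467,90,.075))
print("sleeve",at("top",320+147.5/3.6-.5,165+188.5/3.6-.5,.04))
```

```text
plate [0.64324921 0.25193122 0.012     ]
plate [ 0.63770516 -0.13515526  0.012     ]
plate [ 0.53839857 -0.13392045  0.012     ]
plate [0.54578123 0.25380943 0.012     ]
center [0.59128354 0.05916624 0.012     ] len 0.3871261771321506 0.09931426758763717
yaw of +y -0.8205636695595385
yaw of +y -1.0908213323961284
rail yaw -0.8902964797923825
tube [0.59909189 0.24697159 0.084     ] [0.59798281 0.09861467 0.084     ] [0.56354109 0.24764569 0.084     ] [0.56073772 0.09948216 0.084     ] -0.4283199465195843 -1.0839515933199533
pin [ 0.57849656 -0.00267635  0.11      ] tab [ 0.63191222 -0.09022647  0.088     ] pointer [0.60783408 0.02288174 0.075     ]
sleeve [ 0.47637718 -0.26582061  0.04      ]
```

Call:
send_rows --targets '[60, 0, 0, 0, -1, 60, 0, 0, 0, -1, 60, 0, 0, 0, -1, 60, 0, 0, 0, -1, 60, 0, 0, 0, -1, 60, 0, 0, 0, -1, 60, 0, 0, 0, -1, 60, 0, 0, 0, -1, 60, 0, 0, 0, -0.8]' --force 30

```text
t: 1.05
tool_pos: [0.1993, -0.592, 0.2477]
ee_rot: [0.711, 0.703, 0.0, -0.0]
contact_force: [-0.3, 0.7, 0.3]
gripper_width: 0.0598
finger_force: 0.0
```

Call:
send_rows --targets '[60, 0.93, 0.78, 0.2, 0, 60, 0.93, 0.78, 0.25, 0, 60, 0.93, 0.78, 0.25, 0, 60, 0.93, 0.78, 0.25, 0, 60, 0.93, 0.78, 0.25, 0, 60, 0.93, 0.78, 0.25, 0, 60, 0.93, 0.78, 0.25, 0, 60, 0.93, 0.78, 0.25, 0, 60, 0.93, 0.78, 0.25, 0, 60, 0.93, 0.78, 0.25, 0, 60, 0.93, 0.78, 0.25, 0, 60, 0.93, 0.78, 0.25, 0, 60, 0.93, 0.78, 0.25, 0, 60, 0.93, 0.78, 0.25, 0, 60, 0, 0, 0, 0]'

```text
t: 2.55
tool_pos: [0.479, -0.2686, 0.1608]
ee_rot: [0.712, 0.702, 0.0, -0.001]
contact_force: [-0.4, 0.2, 0.6]
gripper_width: 0.0601
finger_force: 0.0
```

Run:
```python
from h import *
s=readout.read_state();w=imaging.snapshot("wrist")
print(s['t'],s['tool_pos'],R.from_quat(s['ee_rot']).as_matrix().round(4),s['joints'],s['contact_force'])
cv2.imwrite("pics/w1.png",cv2.resize(w,(768,576),interpolation=cv2.INTER_CUBIC)[:,:,::-1])
print(proj("wrist",[.4764,-.2658,.04],s)*1.5)
```

```text
2.55 [ 0.47904272 -0.26859724  0.16080037] [[ 0.0137  0.9999 -0.0011]
 [ 0.9999 -0.0137  0.0023]
 [ 0.0022 -0.0011 -1.    ]] [-5.90995609e-01  2.66775553e-01  1.88166342e+00  1.49799355e-03
  9.95334247e-01 -5.78074849e-01] [-0.36360127  0.15415936  0.62787848]
[381.00372931 275.6478387 ]
```

View pics/w1.png

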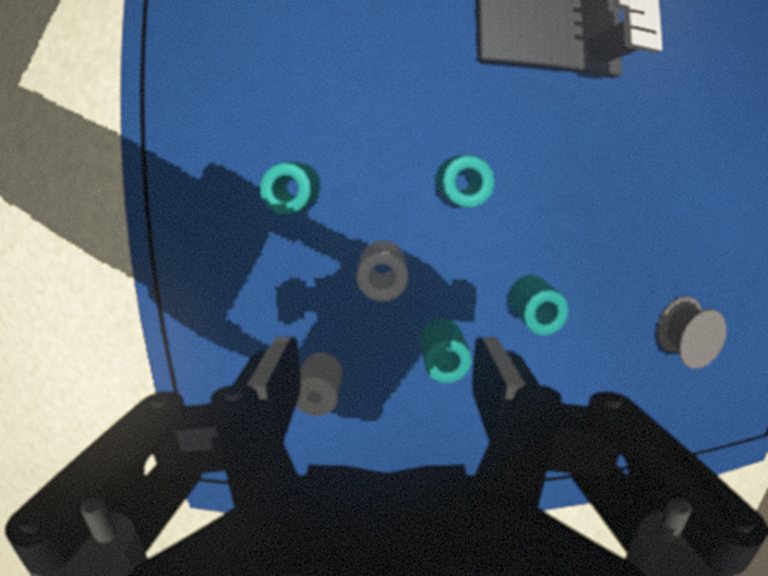

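The wrist view shows the wide sleeve's top centred at (382,271), about where I predicted (381,276). It is clear of its neighbours, and the narrow one is at (318,395).

Run:
```python
from h import *
s=readout.read_state()
p=at("wrist",382/1.5,271/1.5,.04,s);print(p)
M=R.from_quat(s['ee_rot']).as_matrix();print(M.T@(np.array([p[0],p[1],.023])-s['tool_pos'])/.025)
```

```text
[ 0.47620026 -0.26473497  0.04      ]
[ 0.20411156 -0.07799751  5.52788256]
```

Call:
send_rows --targets '[60, 0.17, -0.09, 0.3, 0, 60, 0, 0, 0.8, 0, 60, 0, 0, 0.8, 0, 60, 0, 0, 0.8, 0, 60, 0, 0, 0.8, 0, 60, 0, 0, 0.8, 0, 60, 0, 0, 0.7, 0, 60, 0, 0, 0.5, 0, 60, 0, 0, 0, 0, 25, 0, 0, 0, 0, 25, 0, 0, 0, 0, 25, 0, 0, 0, 0, 25, 0, 0, 0, 0, 25, 0, 0, 0, 0]' --force 30

```text
t: 4.0
tool_pos: [0.4767, -0.268, 0.0257]
ee_rot: [0.713, 0.701, 0.0, 0.001]
contact_force: [-0.8, -0.9, 4.7]
gripper_width: 0.0282
finger_force: 30.2
```

Call:
send_rows --targets '[25, 0, 0, -0.6, 0, 25, 0, 0, -0.9, 0, 25, 0, 0, -0.9, 0, 25, 0, 0, -0.9, 0, 25, 0, 0, -0.9, 0, 25, 0, 0, -0.9, 0, 25, 0, 0, -0.9, 0, 25, 0, 0, 0, 0]'

```text
t: 4.8
tool_pos: [0.4781, -0.2686, 0.1787]
ee_rot: [0.713, 0.701, 0.001, 0.004]
contact_force: [0.3, -0.5, -0.3]
gripper_width: 0.0283
finger_force: 29.7
```

Run:
```python
from h import *
s=readout.read_state();w=imaging.snapshot("wrist")
print(s['t'],s['tool_pos'],R.from_quat(s['ee_rot']).as_matrix().round(4),s['contact_force'],s['gripper_width'],s['finger_force'])
cv2.imwrite("pics/w2.png",cv2.resize(w,(768,576),interpolation=cv2.INTER_CUBIC)[:,:,::-1])
M=R.from_quat(s['ee_rot']).as_matrix()
for d in((0,0,-.017),(.015,0,-.017),(-.015,0,-.017),(0,.015,-.017),(0,-.015,-.017)):print(proj("wrist",s['tool_pos']+M@np.array(d),s)*1.5)
```

```text
4.8 [ 0.47805369 -0.26859875  0.17867804] [[ 0.0172  0.9998  0.0066]
 [ 0.9998 -0.0171 -0.0042]
 [-0.0041  0.0066 -1.    ]] [ 0.32818577 -0.53175509 -0.29681638] 0.02825642251239872 29.711083076399518
[384.95936295 409.58186124]
[384.95615413 361.94750514]
[384.96628041 451.63423111]
[438.28997455 409.03475454]
[331.65302917 408.91273368]
```

View pics/w2.png

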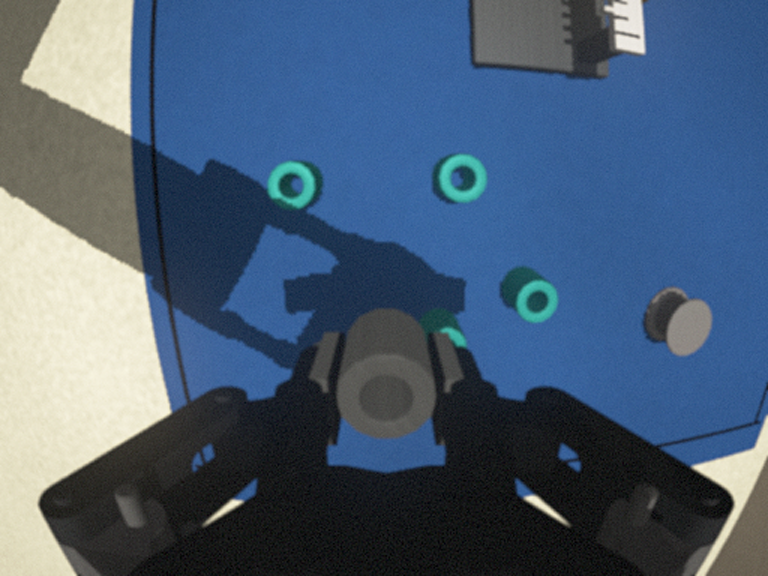

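The sleeve is held upright. Its top ring spans x 336–435 and y 355–438, centred at (386,397), and the far bottom edge is at y≈310. The centre looks a few mm off towards tool +x, so I'll fit it.

Run:
```python
from h import *
from scipy.optimize import least_squares
s=readout.read_state();M=R.from_quat(s['ee_rot']).as_matrix();th=np.linspace(0,2*np.pi,73)
def ext(q):
    x0,y0,zt,tl=q
    g=lambda z:np.array([proj("wrist",s['tool_pos']+M@np.array([x0+tl*(z-zt)+.015*np.cos(a),y0+.015*np.sin(a),z]),s)*1.5 for a in th])
    T=g(zt);B=g(zt+.04)
    return np.array([T[:,0].min(),T[:,0].max(),T[:,1].max(),T[:,1].min(),B[:,1].min()])
m=np.array([336,435,438,355,310])
print(ext((0.0035,0,-.0143,0)))
for fix in(True,False):
    f=lambda q:ext((*q[:3],0 if fix else q[3]))-m
    r=least_squares(f,[.003,0,-.012,0],diff_step=1e-4,x_scale=[.001,.001,.001,.01]);print(r.x,r.fun.round(1))
```

```text
[332.02516536 437.95522883 437.05987023 345.91549801 300.28706411]Traceback (most recent call last):
  File "<stdin>", line 13, in <module>
    return func(*args, **kwargs)
    result = trf(vector_fun.fun, vector_fun.jac, x0, f0, J0, lb, ub, ftol, xtol,
                 gtol, max_nfev, x_scale, loss_function, tr_solver,
                 tr_options.copy(), verbose, callback=callback_wrapped)
    return trf_no_bounds(
        fun, jac, x0, f0, J0, ftol, xtol, gtol, max_nfev, x_scale,
        loss_function, tr_solver, tr_options, verbose, callback=callback)
    J = jac(x)
    self._update_jac()
    ~~~~~~~~~~~~~~~~^^
    self.J = self.jac_wrapped(xp_copy(self.x), f0=self.f)
             ~~~~~~~~~~~~~~~~^^^^^^^^^^^^^^^^^^^^^^^^^^^^
    J, dct = approx_derivative(
             ~~~~~~~~~~~~~~~~~^
        self.fun,
        ^^^^^^^^^
    ...<2 lines>...
        **self.finite_diff_options,
        ^^^^^^^^^^^^^^^^^^^^^^^^^^^
    )
    ^
    J, _nfev = _dense_difference(fun_wrapped, x0, f0, h,
               ~~~~~~~~~~~~~~~~~^^^^^^^^^^^^^^^^^^^^^^^^
                             use_one_sided, method,
                             ^^^^^^^^^^^^^^^^^^^^^^
                             mf)
                             ^^^
    df = [f_eval - f0 for f_eval in f_evals]
                                    ^^^^^^^
    f = np.atleast_1d(self.fun(x, *self.args, **self.kwargs))
                      ~~~~~~~~^^^^^^^^^^^^^^^^^^^^^^^^^^^^^^
    return np.atleast_1d(self.fun(x))
                         ~~~~~~~~^^^
    return self.f(x, *self.args, **self.kwargs)
           ~~~~~~^^^^^^^^^^^^^^^^^^^^^^^^^^^^^^
  File "<stdin>", line 12, in <lambda>
  File "<stdin>", line 7, in ext
  File "<stdin>", line 6, in <lambda>
  File "h.py", line 16, in proj
    c=imaging.calibration(name);K=np.array(c["K"]);p=np.array(p,float)
ValueError: time passes only in moves, steps and waits
```

Call:
send_rows --targets '[25, 0.88, 0.39, 0, 0, 25, 0.88, 0.39, 0, 0, 25, 0.88, 0.39, 0, 0, 25, 0.88, 0.39, 0, 0, 25, 0.88, 0.39, 0, 0, 25, 0.88, 0.39, 0, 0, 25, 0.88, 0.39, 0, 0, 25, 0.88, 0.39, 0, 0, 25, 0.88, 0.39, 0, 0, 25, 0.88, 0.39, 0, 0, 25, 0, 0, 0, 0, 25, 0, 0, 0, 0, 25, 0, 0, 0, 0, 25, 0, 0, 0, 0]'

```text
t: 6.25
tool_pos: [0.5764, -0.0498, 0.174]
ee_rot: [0.714, 0.701, -0.0, -0.0]
contact_force: [-0.1, -0.0, -0.9]
gripper_width: 0.0287
finger_force: 29.8
```

```bash
sed -i 's/^def ray/_C={}\ndef cal(n):\n    if n not in _C: _C[n]=imaging.calibration(n)\n    return _C[n]\ndef ray/; s/c=imaging.calibration(name)/c=cal(name)/' h.py
python3 - <<'E'
from h import *
s=readout.read_state();w=imaging.snapshot("wrist")
print(s['t'],s['tool_pos'],R.from_quat(s['ee_rot']).as_matrix().round(4),s['contact_force'],s['gripper_width'],s['finger_force'])
cv2.imwrite("pics/w3.png",cv2.resize(w[30:330,70:470],(800,600),interpolation=cv2.INTER_CUBIC)[:,:,::-1])
tr=lambda p:((p-[70,30])*2).round(1)
for p in((.5785,-.0027,.11),(.5793,.0473,.132),(.632,-.090,.088)):print(tr(proj("wrist",p,s)))
E
```

```text
6.25 [ 0.57639195 -0.04982235  0.17396414] [[ 1.830e-02  9.998e-01 -1.200e-03]
 [ 9.998e-01 -1.830e-02 -0.000e+00]
 [-1.000e-04 -1.200e-03 -1.000e+00]] [-0.14823527 -0.04503356 -0.85678214] 0.028702040846188576 29.76097802267759
[378. 217.]
[378.1  48. ]
[514.6 430.4]
```

View pics/w3.png

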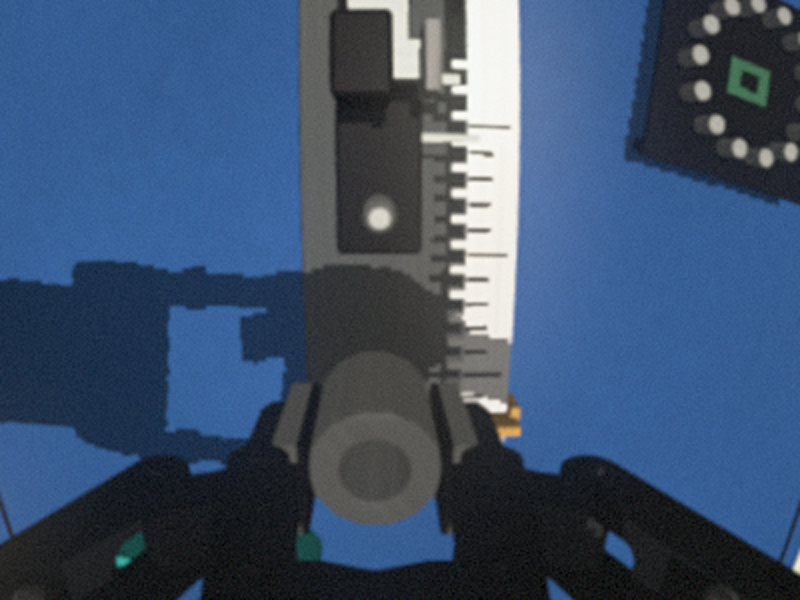

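The pin top is at (379,219), against a prediction of (378,217). The sleeve's top ring spans x 309–441 and y 411–525, with its far bottom edge at y≈350. The fin's left edge is at 333, and the button is at x≈425–441, as described.

```bash
cat > fit.py <<'E'
from h import *
from scipy.optimize import least_squares
s=readout.read_state();M=R.from_quat(s['ee_rot']).as_matrix();th=np.linspace(0,2*np.pi,73)
tr=lambda p:(p-[70,30]+.5)*2-.5
def ext(q):
    x0,y0,zt,tl=q
    g=lambda z,r=.015:np.array([tr(proj("wrist",s['tool_pos']+M@np.array([x0+tl*(z-zt)+r*np.cos(a),y0+r*np.sin(a),z]),s)) for a in th])
    T=g(zt);B=g(zt+.04);H=g(zt,.0076)
    return np.array([T[:,0].min(),T[:,0].max(),T[:,1].max(),T[:,1].min(),B[:,1].min()])
m=np.array([309,441,525,411,350])
for n in(3,4):
    f=lambda q:ext([*q,0][:4])-m
    r=least_squares(lambda q:f(np.array(q)*1e-3),[3,0,-12,0][:n],diff_step=1e-3);print(r.x,r.fun.round(1))
p=at("wrist",(379+.5)/2-.5+70,(219+.5)/2-.5+30,.11,s);print(p,M.T@(p-s['tool_pos']))
E
python3 fit.py
```

```text
[-1.41138719  0.25896635 -7.99118146] [-0.5  0.5 -0.4 -0.2  0.7]
[-1.74956638  0.25910516 -7.52738307  9.70251622] [-0.3  0.3 -0.3  0.3  0. ]
[ 0.57887898 -0.00322307  0.11      ] [0.0466558  0.0014797  0.06417644]
```

```bash
cat >> fit.py <<'E'
print("---")
def ext2(x0,y0,zt,r,dz=0):
    g=lambda z:np.array([tr(proj("wrist",s['tool_pos']+M@np.array([x0+r*np.cos(a),y0+r*np.sin(a),z]),s)) for a in th])
    T=g(zt);B=g(zt+.04)
    return np.array([T[:,0].min(),T[:,0].max(),T[:,1].max(),T[:,1].min(),B[:,1].min()])
for z in(-.0143,-.011):
    r=least_squares(lambda q:ext2(q[0]*1e-3,q[1]*1e-3,z,q[2]*1e-3)-m,[3,0,15],diff_step=1e-3);print(z,r.x,r.fun.round(1))
yw=M[:,1]
c=np.array([.5789,-.0032,0])
for p,n in((c+.016*yw+[0,0,.08],"head r 421"),(c-.016*yw+[0,0,.08],"head l 337"),(c-[0,.016,-.08],"head end y252")):print(n,tr(proj("wrist",p,s)))
E
python3 fit.py
```

```text
[-1.41138719  0.25896635 -7.99118146] [-0.5  0.5 -0.4 -0.2  0.7]
[-1.74956638  0.25910516 -7.52738307  9.70251622] [-0.3  0.3 -0.3  0.3  0. ]
[ 0.57887898 -0.00322307  0.11      ] [0.0466558  0.0014797  0.06417644]
---
-0.0143 [ 2.13145477  0.25793538 14.09604384] [-0.1  0.1 -0.1  0.9 -1. ]
-0.011 [ 0.28546712  0.25847123 14.55230079] [-0.3  0.3 -0.3  0.3 -0.1]
head r 421 [422.04195917 210.4590524 ]
head l 337 [335.10878586 210.34032136]
head end y252 [379.31417542 252.98606559]
```

Aim with a sleeve offset of about +1.5 mm and come down gently while watching the force.

Call:
send_rows --targets '[25, 0.6, 0.05, 0, 0, 25, 0.6, 0, 0, 0, 25, 0.6, 0, 0, 0, 25, 0, 0, 0.4, 0, 25, 0, 0, 0.4, 0, 25, 0, 0, 0.3, 0, 25, 0, 0, 0.1, 0, 25, 0, 0, 0.1, 0, 25, 0, 0, 0.1, 0, 25, 0, 0, 0.1, 0, 25, 0, 0, 0, 0, 25, 0, 0, 0, 0]'

```text
t: 7.5
tool_pos: [0.5793, -0.0042, 0.1372]
ee_rot: [0.713, 0.701, 0.0, 0.0]
contact_force: [0.1, 0.0, -0.6]
gripper_width: 0.0282
finger_force: 29.8
```

Run:
```python
from h import *
s=readout.read_state()
print(s['t'],s['tool_pos'],R.from_quat(s['ee_rot']).as_matrix().round(4)[:,2],s['contact_force'],s['moment'],s['gripper_width'])
w=imaging.snapshot("scene");cv2.imwrite("pics/s1.png",cv2.resize(w[140:260,180:340],(800,600),interpolation=cv2.INTER_CUBIC)[:,:,::-1])
```

```text
7.5 [ 0.57927804 -0.0041543   0.13718706] [ 3.e-04 -0.e+00 -1.e+00] [ 0.05775214  0.04196491 -0.60677626] [-0.00257799  0.01406492  0.00863736] 0.028226277214310244
```

View pics/s1.png

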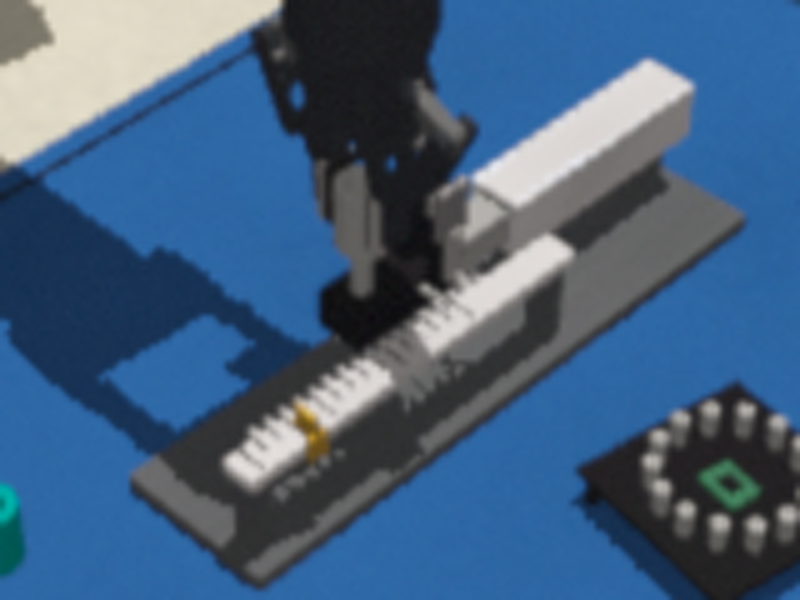

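The sleeve hangs just over the pin, which sits centrally under it at about (362,290).

Call:
send_rows --targets '[25, 0, 0, 0.08, 0, 25, 0, 0, 0.08, 0, 25, 0, 0, 0, 0]'

```text
t: 7.85
tool_pos: [0.5788, -0.004, 0.1326]
ee_rot: [0.713, 0.701, -0.0, -0.0]
contact_force: [0.8, 0.2, -1.5]
gripper_width: 0.0288
finger_force: 29.8
```

Call:
send_rows --targets '[25, 0, 0, 0.08, 0, 25, 0, 0, 0.08, 0, 25, 0, 0, 0, 0]'

```text
t: 8.15
tool_pos: [0.5788, -0.004, 0.1286]
ee_rot: [0.713, 0.701, -0.0, -0.0]
contact_force: [-0.4, 1.0, 0.1]
gripper_width: 0.0281
finger_force: 29.8
```

Call:
send_rows --targets '[25, 0, 0, 0.1, 0, 25, 0, 0, 0.1, 0, 25, 0, 0, 0.1, 0, 25, 0, 0, 0.1, 0, 25, 0, 0, 0.08, 0, 25, 0, 0, 0, 0]'

```text
t: 8.75
tool_pos: [0.5788, -0.004, 0.1165]
ee_rot: [0.713, 0.701, -0.0, -0.0]
contact_force: [-0.1, 0.5, -0.7]
gripper_width: 0.0283
finger_force: 29.8
```

Call:
send_rows --targets '[25, 0, 0, 0.08, 0, 25, 0, 0, 0.08, 0, 25, 0, 0, 0.08, 0, 25, 0, 0, 0, 0]'

```text
t: 9.15
tool_pos: [0.5789, -0.004, 0.1106]
ee_rot: [0.713, 0.701, -0.0, -0.0]
contact_force: [-0.1, 0.4, -0.4]
gripper_width: 0.0282
finger_force: 29.8
```

Call:
send_rows --targets '[25, 0, 0, 0.06, 0, 25, 0, 0, 0.06, 0, 25, 0, 0, 0, 0, 34, 0, 0, 0, 0, 45, 0, 0, 0, 0, 50, 0, 0, 0, 0, 50, 0, 0, 0, 0]'

```text
t: 9.85
tool_pos: [0.5793, -0.0041, 0.1082]
ee_rot: [0.713, 0.701, 0.0, 0.0]
contact_force: [-0.2, 0.4, -0.8]
gripper_width: 0.0502
finger_force: 0.0
```

Call:
send_rows --targets '[50, 0, 0, -0.6, 0, 50, 0, 0, -0.9, 0, 50, 0, 0, -0.9, 0, 55, 0, 0, -0.3, 0, 55, 0, 0, 0, 0, 55, 0, 0, 0, 0]'

```text
t: 10.45
tool_pos: [0.5787, -0.004, 0.1753]
ee_rot: [0.713, 0.701, -0.0, -0.0]
contact_force: [-0.4, -0.1, 0.2]
gripper_width: 0.0548
finger_force: 0.0
```

Run:
```python
from h import *
s=readout.read_state();w=imaging.snapshot("wrist")
print(s['t'],s['tool_pos'],R.from_quat(s['ee_rot']).as_matrix().round(4))
w2=imaging.snapshot("scene")
a=cv2.resize(w[0:300,100:420],(560,525),interpolation=cv2.INTER_CUBIC);b=cv2.resize(w2[160:230,215:275],(240,280),interpolation=cv2.INTER_CUBIC)
o=np.zeros((525,800,3),np.uint8);o[:,:560]=a;o[:280,560:]=b
cv2.imwrite("pics/w4.png",o[:,:,::-1])
tr=lambda p:((p-[100,0]+.5)*1.75-.5).round(1)
c=np.array([.5788,-.003,0]);u=np.array([.0157,.9999,0])
print("sleeve top c",tr(proj("wrist",c+[0,0,.12],s)),"grip top",tr(proj("wrist",c+.05*u+[0,0,.132],s)))
```

```text
10.45 [ 0.57870487 -0.00401982  0.17526286] [[ 1.730e-02  9.999e-01 -6.000e-04]
 [ 9.999e-01 -1.730e-02  0.000e+00]
 [ 0.000e+00 -6.000e-04 -1.000e+00]]
sleeve top c [275.2 371.2] grip top [275.  237.6]
```

View pics/w4.png

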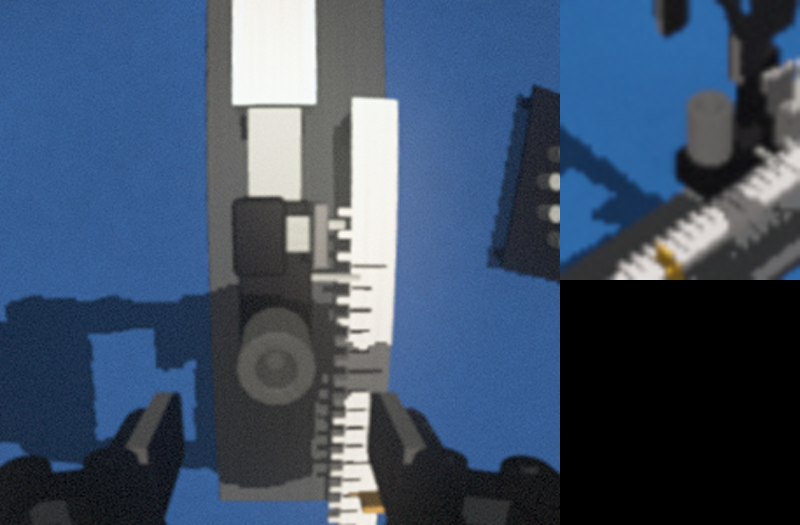

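The sleeve stands on the head with the pin inside its bore. Its top is at (276,369), as predicted. The fin top centre in y is 237, also as predicted. Now to the fin.

Call:
send_rows --targets '[58, 0.68, 0, 0, 0, 58, 0.68, 0, 0, 0, 58, 0.68, 0, 0, 0, 58, 0, 0, 0.6, 0, 58, 0, 0, 0.6, 0, 58, 0, 0, 0.6, 0, 58, 0, 0, 0.5, 0, 58, 0, 0, 0.3, 0, 58, 0, 0, 0, 0, 58, 0, 0, 0, 0]'

```text
t: 11.55
tool_pos: [0.5802, 0.0466, 0.1104]
ee_rot: [0.713, 0.701, 0.0, -0.0]
contact_force: [-0.1, -0.4, 0.9]
gripper_width: 0.0582
finger_force: 0.0
```

Call:
send_rows --targets '[45, 0, 0, 0, 0, 36, 0, 0, 0, 0, 20, 0, 0, 0, 0, 20, 0, 0, 0, 0, 20, 0, 0, 0, 0, 20, 0, 0, 0, 0]' --force 40

```text
t: 12.15
tool_pos: [0.5777, 0.0469, 0.1119]
ee_rot: [0.713, 0.701, -0.002, -0.002]
contact_force: [-11.2, 0.2, 10.7]
gripper_width: 0.0246
finger_force: 39.4
```

Call:
send_rows --targets '[20, 0, -0.08, -0.04, 0, 20, 0, 0, 0, 0, 20, 0, 0, 0, 0]'

```text
t: 12.45
tool_pos: [0.5775, 0.0469, 0.112]
ee_rot: [0.713, 0.701, -0.0, -0.0]
contact_force: [-5.7, -1.2, 4.7]
gripper_width: 0.024
finger_force: 43.4
```

Call:
send_rows --targets '[20, -0.1, 0, 0, 0, 20, -0.2, 0, 0, 0, 20, -0.2, 0, 0, 0, 20, 0, 0, 0, 0]'

```text
t: 12.85
tool_pos: [0.5774, 0.0344, 0.112]
ee_rot: [0.713, 0.701, -0.0, -0.0]
contact_force: [-5.2, 0.4, 4.9]
gripper_width: 0.024
finger_force: 43.5
```

Call:
send_rows --targets '[20, -0.3, 0, 0, 0, 20, -0.3, 0, 0, 0, 20, -0.3, 0, 0, 0, 20, -0.3, 0, 0, 0, 20, -0.3, 0, 0, 0, 20, -0.3, 0, 0, 0, 20, -0.3, 0, 0, 0, 20, -0.3, 0, 0, 0, 20, -0.3, 0, 0, 0, 20, -0.3, 0, 0, 0, 20, -0.2, 0, 0, 0, 20, 0, 0, 0, 0, 20, 0, 0, 0, 0]'

```text
t: 14.15
tool_pos: [0.5764, -0.0461, 0.1121]
ee_rot: [0.713, 0.701, -0.0, 0.0]
contact_force: [-3.9, -1.8, 4.8]
gripper_width: 0.0239
finger_force: 42.8
```

Run:
```python
from h import *
s=readout.read_state();w=imaging.snapshot("wrist");w2=imaging.snapshot("top")
print(s['t'],s['tool_pos'])
a=cv2.resize(w[130:330,180:400],(550,500),interpolation=cv2.INTER_CUBIC);b=cv2.resize(w2[145:195,255:315],(660,550),interpolation=cv2.INTER_CUBIC)
cv2.imwrite("pics/w5.png",a[:,:,::-1]);cv2.imwrite("pics/t5.png",b[:,:,::-1])
```

```text
14.15 [ 0.57639095 -0.04607279  0.11205673]
```

View pics/w5.png

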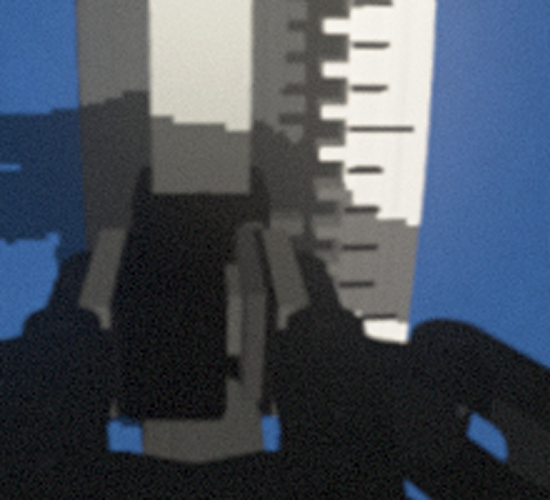

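The fingers hide the pointer and tab in the wrist view. I'll measure the tab against the pin by code in the images taken before the pull, and check with the scene camera.

Run:
```python
from h import *
u=np.array([.0157,.9999,0])
def brass(im,box):
    x0,x1,y0,y1=box;h=cv2.cvtColor(im[y0:y1,x0:x1],cv2.COLOR_BGR2HSV)
    wgt=((h[...,0]>8)&(h[...,0]<28)&(h[...,1]>75)&(h[...,2]>60))*h[...,1].astype(float)
    ys,xs=np.nonzero(wgt);w=wgt[ys,xs];return len(w),(xs*w).sum()/w.sum()+x0,(ys*w).sum()/w.sum()+y0
def pt(n,uv,p):  # shift along u at p's plane so it projects to nearest uv
    p=np.array(p,float)
    a=proj(n,p);J=(proj(n,p+.005*u)-proj(n,p-.005*u))/.01
    return p+u*((np.array(uv)-a)@J/(J@J)), a, np.linalg.norm(J)/1000
t=cv2.imread("pics/top0.png");sc=cv2.imread("pics/scene0.png")
sc2=imaging.snapshot("scene")[:,:,::-1].copy();cv2.imwrite("pics/scene5.png",sc2)
t2=imaging.snapshot("top")[:,:,::-1].copy();cv2.imwrite("pics/top5.png",t2)
for n,im,box in(("top",t,(280,310,150,170)),("scene",sc,(225,255,210,240)),("scene",sc2,(225,255,210,240)),("top",t2,(280,310,150,170))):
    r=brass(im,box);print(n,np.round(r,2))
    p,a,sca=pt(n,r[1:],[.6335,-.090,.080]);print("  tab",p@u,"pred px",a.round(1),"px/mm",sca)
print("pin top(top cam)",pt("top",(150+517.5/4.7-.5,150+141.5/4.7-.5),[.5785,-.003,.11])[0]@u, "wrist",np.array([.5789,-.0032,0])@u)
# scene pin: bright blob
print("scene pin pred",proj("scene",[.5787,-.003,.11]),proj("scene",[.5787,-.003,.08]))
g=cv2.cvtColor(sc,cv2.COLOR_BGR2GRAY);print(g[185:204,246:262])
# ticks profile along rail in top0
R0=np.array([.6145,0,.072])
ss=np.arange(-.13,.02,.001);G=cv2.cvtColor(t,cv2.COLOR_BGR2GRAY).astype(np.float32)
for x in(.617,.621):
    q=np.array([proj("top",np.array([x,0,.072])+u*k) for k in ss],np.float32)
    v=cv2.remap(G,q[:,0].copy(),q[:,1].copy(),cv2.INTER_CUBIC).ravel()
    k=[i for i in range(1,len(v)-1) if v[i]<v[i-1] and v[i]<=v[i+1]];print("ticks",x,(ss[k]*1000).round(),v[k].round())
```

```text
top [  3.   293.67 158.3 ]
  tab -0.08063364271448605 pred px [293.4 157.4] px/mm 0.3956113788946546
scene [ 46.   241.99 226.42]
  tab -0.08534435437478652 pred px [243.4 225.1] px/mm 0.36304708873327557
scene [ 47.   242.08 226.64]
  tab -0.08549151119562882 pred px [243.4 225.1] px/mm 0.36304708873327557
top [ 0. nan nan]
  tab nan pred px [293.4 157.4] px/mm 0.3956113788946546
pin top(top cam) 0.006406307450229097 wrist 0.005889049999999998
scene pin pred [252.24306957 188.39062518] [252.23205054 197.07678691]
[[ 88  87  86  87  87  87  88  88  86  86  87  83  71  28  14  14]
 [ 87  86  87  86  86  87  87  86  86  86  87  84  66  26  16  15]
 [ 87  87  85  84  87  99 109  94  87  86  85  80  62  27  13  16]
 [ 87  87  85  87 103 140 151 123  91  84  80  62  42  19  17  14]
 [ 87  86  85  87 100 133 149 129  92  73  59  42  25  15  16  14]
 [ 87  86  85  88  95 112 124 115  84  52  40  33  28  17  16  14]
 [ 86  85  86  87  89  97 103  99  75  40  31  30  30  27  16  17]
 [ 85  84  85  86  86  90  94  90  72  40  32  30  33  29  29  27]
 [ 84  86  83  78  85  88  91  89  71  40  3
[... 416 characters left out ...]
 15  12]
 [ 20  26  31  31  32  35  35  34  31  31  28  23  17  15  13  15]
 [ 15  21  23  30  33  32  32  32  29  25  23  17  14  12  16  15]
 [ 16  16  13  22  27  30  30  28  19  17  16  14  12  14  14  21]
 [ 16  14  17  16  19  23  26  24  17  17  17  14  19  11  26  57]]
ticks 0.617 [-122. -112. -101.  -91.  -81.  -71.  -61.  -51.  -41.  -31.  -22.  -12.
   -2.    8.] [186. 185. 194. 185. 192. 185. 183. 177. 184. 192. 178. 186. 185. 186.]
ticks 0.621 [-122. -112. -102.  -91.  -81.  -71.  -61.  -51.  -41.  -31.  -22.  -12.
   -2.    8.   18.] [185. 197. 201. 180. 202. 196. 198. 191. 191. 200. 183. 193. 196. 195.
 199.]<stdin>:6: RuntimeWarning: invalid value encountered in scalar divide
```

```bash
cat > tab.py <<'E'
from h import *
from scipy.optimize import minimize
u=np.array([.0157,.9999,0]);xh=np.array([.9999,-.0157,0])
sc=cv2.imread("pics/scene0.png")
h=cv2.cvtColor(sc[205:245,220:265],cv2.COLOR_BGR2HSV)
m=((h[...,0]>8)&(h[...,0]<28)&(h[...,1]>75)&(h[...,2]>60))
print("\n".join("".join("#" if q else "." for q in r) for r in m[8:38,5:40]))
ys,xs=np.nonzero(m);print("bbox",xs.min()+220,xs.max()+220,ys.min()+205,ys.max()+205,m.sum())
pc=np.array([.5788,-.003,0])  # pin axis
def box(n,X,s,st=None):  # X: offset on stand x from boom axis; s: stand y relative to pin
    o=pc+X*xh+s*u
    return np.array([proj(n,o+a*.007*xh+b*.002*u+[0,0,z],st) for a in(-1,1) for b in(-1,1) for z in(.072,.088)])
for X in(.045,.047,.049):
  for s in(-.086,-.089,-.092):
    b=box("scene",X,s);hull=cv2.convexHull(b.astype(np.float32));M=cv2.moments(hull);print(X,s,b.min(0).round(1),b.max(0).round(1),"c",round(M['m10']/M['m00'],2),round(M['m01']/M['m00'],2),"A",round(M['m00'],1))
for n,A in(("rail end out",(.054,-.175)),):pass
E
python3 tab.py
python3 - <<'E'
import sys;sys.path.insert(0,'.')
E
```

```text
...................................
...................................
...................................
...................................
...................................
...................................
...................................
...................................
..............##...................
..............###..................
..............####.................
..............####.................
...............####................
................#####..............
................#####..............
................#####..............
................#####..............
................#####..............
................###................
.................#.................
...................................
...................................
...................................
...................................
...................................
...................................
...................................
...................................
...................................
...................................
bbox 239 245 221 232 46
0.045 -0.086 [237.7 218.6] [242.9 226.9] c 240.3 222.75 A 30.2
0.045 -0.089 [236.8 219.2] [242.  227.6] c 239.41 223.37 A 30.2
0.045 -0.092 [235.9 219.8] [241.2 228.2] c 238.52 224.0 A 30.2
0.047 -0.086 [238.2 219. ] [243.5 227.3] c 240.87 223.17 A 30.3
0.047 -0.089 [237.3 219.6] [242.6 228. ] c 239.98 223.79 A 30.3
0.047 -0.092 [236.4 220.2] [241.7 228.6] c 239.09 224.42 A 30.3
0.049 -0.086 [238.8 219.4] [244.1 227.8] c 241.44 223.58 A 30.3
0.049 -0.089 [237.9 220. ] [243.2 228.4] c 240.55 224.21 A 30.4
0.049 -0.092 [237.  220.7] [242.3 229. ] c 239.66 224.84 A 30.4
```

Call:
send_rows --targets '[20, -0.24, 0, 0, 0, 20, -0.24, 0, 0, 0, 20, -0.24, 0, 0, 0, 20, 0, 0, 0, 0, 20, 0, 0, 0, 0]'

```text
t: 14.85
tool_pos: [0.5762, -0.064, 0.112]
ee_rot: [0.713, 0.701, -0.0, 0.0]
contact_force: [-4.9, -2.6, 4.9]
gripper_width: 0.0239
finger_force: 42.6
```

```bash
cat > comp.py <<'E'
from h import *
u=np.array([.0157,.9999,0]);xh=np.array([.9999,-.0157,0]);pc=np.array([.5788,-.003,0])
s=readout.read_state();print(s['t'],s['tool_pos'],s['finger_force'],s['gripper_width'])
ext=.0469-s['tool_pos'][1];print("ext",ext)
S=np.mean([imaging.snapshot("scene").astype(float) for _ in range(4)],0).astype(np.uint8)[:,:,::-1].copy()
T=np.mean([imaging.snapshot("top").astype(float) for _ in range(2)],0).astype(np.uint8)[:,:,::-1].copy()
cv2.imwrite("pics/scene6.png",S);cv2.imwrite("pics/top6.png",T)
T0=cv2.imread("pics/top0.png");S0=cv2.imread("pics/scene0.png");w4=cv2.imread("pics/w4.png")
def crop(n,im,x0,y0,w,h,k,box):
    a=cv2.resize(im[y0:y0+h,x0:x0+w],None,fx=k,fy=k,interpolation=cv2.INTER_CUBIC)
    f=lambda p:tuple(int(q) for q in ((proj(n,p)-[x0,y0]+.5)*k-.5).round())
    for col,sy in box:   # tick marks: line across the rail on top at stand-y sy, outside rail
        for X0,X1 in((.056,.062),):
            cv2.line(a,f(pc+X0*xh+sy*u+[0,0,.072]),f(pc+X1*xh+sy*u+[0,0,.072]),col,1)
    return a
tabs=[((0,0,255),-.0867),((0,255,0),.027-ext)]
o=np.zeros((600,800,3),np.uint8)
o[:400,:400]=crop("scene",S,226,200,40,40,10,tabs)
o[:400,400:]=crop("scene",S0,226,200,40,40,10,tabs[:1])
o[400:600,:400]=crop("top",T0,270,148,40,20,10,tabs[:1])
o[400:600,400:]=crop("top",T,270,148,40,20,10,tabs)
cv2.imwrite("pics/c6.png",o)
E
python3 comp.py
```

```text
14.85 [ 0.57617396 -0.06398651  0.11204997] 42.628748416900635 0.023948631240199057
ext 0.11088651126236285
```

View pics/c6.png

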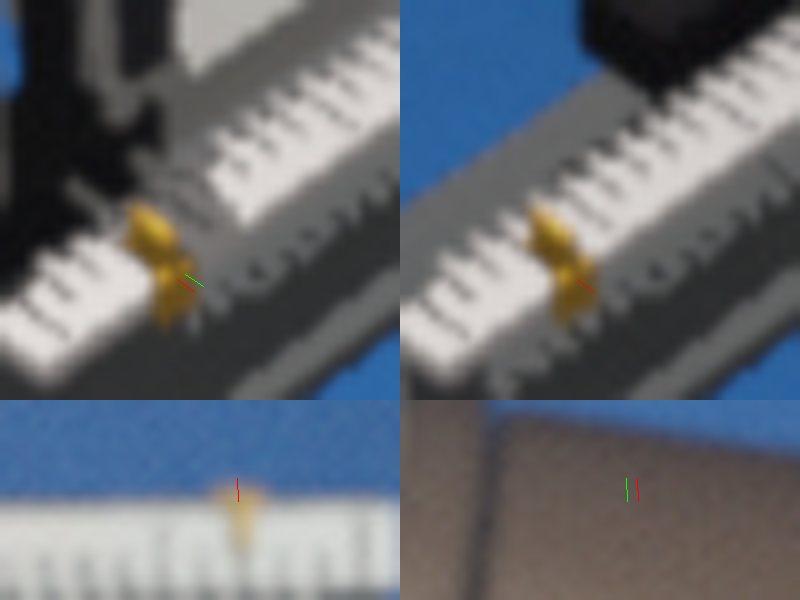

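In the scene crop the pointer blade runs from about (70,182) to (118,215), just short of the tab at (128–195, 205–320). In the top crop the tab's middle is at x≈241. I'll check the blade's line against projection.

Run:
```python
from h import *
u=np.array([.0157,.9999,0]);xh=np.array([.9999,-.0157,0]);pc=np.array([.5788,-.003,0])
c=lambda p,k=10,o=(226,200):((proj("scene",p)-o+.5)*k-.5).round()
cT=lambda p:((proj("top",p)-[270,148]+.5)*10-.5).round()
for e in(.1079,.1109,.1139):
    print(e,[c(pc+X*xh+(.027-e)*u+[0,0,.075]) for X in(.016,.025,.035,.042)])
for s in(-.084,-.087,-.090):
    print(s,"scene tab",[c(pc+X*xh+s*u+[0,0,z]) for X in(.040,.054) for z in(.072,.088)],"top",[cT(pc+X*xh+s*u+[0,0,z]) for X in(.040,.047,.054) for z in(.072,.088)])
# rail check points: outer/-y end corners, z .072 in scene ; ticks
print("rail end in scene",[c(pc+X*xh+s*u+[0,0,.072]) for X in(.028,.054) for s in(-.120,-.125)])
# pointer blade ridge in scene6
g=cv2.cvtColor(cv2.imread("pics/scene6.png"),cv2.COLOR_BGR2GRAY);print(g[214:226,230:246])
# top0 tab colour profile along u, saturation
t=cv2.imread("pics/top0.png");b=(t[...,2].astype(np.float32)-t[...,0].astype(np.float32))
print(b[154:165,286:302].astype(int))
```

```text
0.1079 [array([ 82., 176.]), array([107., 195.]), array([135., 215.]), array([154., 230.])]
0.1109 [array([ 73., 182.]), array([ 98., 201.]), array([126., 221.]), array([146., 236.])]
0.1139 [array([ 64., 188.]), array([ 89., 207.]), array([117., 227.]), array([137., 242.])]
-0.084 scene tab [array([140., 240.]), array([139., 194.]), array([179., 270.]), array([179., 224.])] top [array([228., 164.]), array([234., 159.]), array([228., 137.]), array([234., 131.]), array([227., 109.]), array([234., 103.])]
-0.087 scene tab [array([131., 247.]), array([130., 201.]), array([171., 276.]), array([170., 230.])] top [array([240., 164.]), array([246., 159.]), array([239., 136.]), array([246., 131.]), array([239., 109.]), array([246., 103.])]
-0.09 scene tab [array([122., 253.]), array([121., 207.]), array([162., 282.]), array([161., 236.])] top [array([252., 164.]), array([258., 159.]), array([251., 136.]), array([258., 131.]), array([251., 109.]), array([258., 103.])]
rail end in scene [array([ -1., 290.]), array([-17., 301.]), array([ 72., 346.]), array([ 56., 357.])]
[[ 16  17  17  17  18  
[... 819 characters left out ...]
 -93 -91 -93 -91 -93 -91 -91]
 [-94 -93 -94 -95 -90 -80 -72 -70 -75 -79 -85 -92 -92 -95 -90 -96]
 [-82 -82 -88 -84 -68 -42 -22 -16 -19 -28 -50 -73 -86 -83 -85 -82]
 [-49 -49 -49 -48 -30   5  31  41  45  30  -2 -34 -47 -47 -48 -44]
 [ -9 -10  -9  -9  -2  13  37  60  69  46  16  -3 -12 -11 -10  -9]
 [  0   0   0   1   1   8  18  48  60  34   9   0  -1   0   0   0]
 [  2   2   1   1   1   3   8  37  51  26   6   0   1   0   1   0]
 [  2   1   0   2   1   1   8  30  43  21   5   0   2   1   0   1]
 [  1   1   1   0   0   1   4  21  29  13   3   1   1  -1   1   0]
 [  1   0   1   2  -1  -1   2   8  11   5   2  -2  -1  -1   2   0]
 [  1   2   3   3   1   0   1   4   4   2   1   0   1   1   2   1]]
```

```bash
cat > tick.py <<'E'
from h import *
u=np.array([.0157,.9999,0]);xh=np.array([.9999,-.0157,0]);pc=np.array([.5788,-.003,0])
ss=np.arange(-.13,.06,.00025)
def prof(im,f,X,z):
    q=np.array([f(pc+X*xh+k*u+[0,0,z]) for k in ss],np.float32)
    return cv2.remap(im,q[:,0].copy(),q[:,1].copy(),cv2.INTER_CUBIC,borderValue=0).ravel()
def comb(v,lo,hi):
    m=(ss>lo)&(ss<hi);w=v[m]-cv2.blur(v[m].reshape(1,-1),(41,1)).ravel()
    ph=np.sum(w*np.exp(2j*np.pi*ss[m]/.01));return (np.angle(-ph)/(2*np.pi)*.01*1000).round(2),abs(ph).round()
G=lambda n:cv2.cvtColor(cv2.imread(n),cv2.COLOR_BGR2GRAY).astype(np.float32)
st3=dict(tool_pos=np.array([.57639195,-.04982235,.17396414]),ee_rot=R.from_matrix(np.array([[.0183,.9998,-.0012],[.9998,-.0183,0],[-.0001,-.0012,-1]])).as_quat())
st4=dict(tool_pos=np.array([.57870487,-.00401982,.17526286]),ee_rot=R.from_matrix(np.array([[.0173,.9999,-.0006],[.9999,-.0173,0],[0,-.0006,-1]])).as_quat())
f3=lambda p:(proj("wrist",p,st3)-[70,30]+.5)*2-.5
f4=lambda p:(proj("wrist",p,st4)-[100,0]+.5)*1.75-.5
ft=lambda p:proj("top",p)
for nm,im,f,lo,hi in(("w3",G("pics/w3.png"),f3,-.055,.0),("w4",G("pics/w4.png"),f4,-.05,.02),("top0",G("pics/top0.png"),ft,-.12,.01)):
    for X in(.036,.039,.042):print(nm,X,"tick phase mm",comb(prof(im,f,X,.072),lo,hi),end=" ")
    print()
    for X in(.020,.022,.024):
        v=prof(im,f,X,.075);m=(ss>.015)&(ss<.036);w=v[m]-np.median(v[m]);k=np.argmax(w);a=np.clip(w[max(0,k-12):k+13],0,None);print("   pointer",X,(ss[m][k]*1000).round(2),((ss[m][max(0,k-12):k+13]*a).sum()/a.sum()*1000).round(2),w[k].round())
b=cv2.imread("pics/top0.png").astype(np.float32);b=b[...,2]-b[...,0]
for X in(.042,.045,.048):
    v=prof(b,ft,X,.084);m=(ss>-.1)&(ss<-.07);w=np.clip(v[m]-5,0,None);print("tab top0",X,((ss[m]*w).sum()/w.sum()*1000).round(2))
E
python3 tick.py
```

```text
w3 0.036 tick phase mm (np.float64(1.88), np.float64(3572.0)) w3 0.039 tick phase mm (np.float64(2.12), np.float64(3028.0)) w3 0.042 tick phase mm (np.float64(2.18), np.float64(2955.0)) 
   pointer 0.02 27.0 27.0 124.0
   pointer 0.022 26.75 27.0 125.0
   pointer 0.024 27.0 27.1 125.0
w4 0.036 tick phase mm (np.float64(2.34), np.float64(5499.0)) w4 0.039 tick phase mm (np.float64(2.21), np.float64(4933.0)) w4 0.042 tick phase mm (np.float64(2.32), np.float64(4588.0)) 
   pointer 0.02 27.0 27.09 102.0
   pointer 0.022 27.0 27.06 102.0
   pointer 0.024 27.0 27.06 100.0
top0 0.036 tick phase mm (np.float64(1.98), np.float64(2652.0)) top0 0.039 tick phase mm (np.float64(2.33), np.float64(2480.0)) top0 0.042 tick phase mm (np.float64(2.29), np.float64(1827.0)) 
   pointer 0.02 27.25 27.28 41.0
   pointer 0.022 27.25 27.26 41.0
   pointer 0.024 27.0 27.05 44.0
tab top0 0.042 -86.46
tab top0 0.045 -86.57
tab top0 0.048 -86.71
```

Call:
send_rows --targets '[20, -0.06, 0, 0, 0, 20, -0.05, 0, 0, 0, 20, 0, 0, 0, 0, 20, 0, 0, 0, 0, 20, 0, 0, 0, 0]'

```text
t: 15.65
tool_pos: [0.5761, -0.0659, 0.112]
ee_rot: [0.713, 0.701, 0.0, -0.0]
contact_force: [-5.0, 1.3, 4.9]
gripper_width: 0.0243
finger_force: 42.6
```

```bash
cat > chk.py <<'E'
exec(open("tick.py").read().split("for nm,im,f")[0])
s=readout.read_state();print(s['t'],s['tool_pos'],s['gripper_width'],s['finger_force'],s['contact_force'],"ext",.0469-s['tool_pos'][1])
S=np.mean([imaging.snapshot("scene").astype(np.float32) for _ in range(4)],0).astype(np.float32)
g=cv2.cvtColor(S,cv2.COLOR_RGB2GRAY);fs=lambda p:proj("scene",p)
g0=G("pics/scene0.png")
def peak(g,X,c,z=.075,h=.006):
    v=prof(g,fs,X,z);m=(ss>c-h)&(ss<c+h);w=v[m]-v[m].min();k=np.argmax(w);a=np.clip(w[max(0,k-10):k+11]-w[k]*.4,0,None);return ((ss[m][max(0,k-10):k+11]*a).sum()/a.sum()*1000).round(2),w[k].round()
c=.027-(.0469-s['tool_pos'][1])
for X in(.018,.020,.022,.024,.026):print(X,"start",peak(g0,X,.027),"now",peak(g,X,c))
# rigid check with sleeve top in scene: correlation shift of ticks phase
for X in(.036,.039,.042):print("tick phase scene0",comb(prof(g0,fs,X,.072),-.08,-.03))
E
python3 chk.py
```

```text
15.65 [ 0.57611382 -0.06589411  0.11202515] 0.024305934158846982 42.62648642063141 [-5.00009173  1.29959592  4.92104676] ext 0.11279410641885641
0.018 start (np.float64(26.71), np.float32(109.0)) now (np.float64(-86.56), np.float32(52.0))
0.02 start (np.float64(26.42), np.float32(116.0)) now (np.float64(-86.79), np.float32(59.0))
0.022 start (np.float64(26.21), np.float32(107.0)) now (np.float64(-86.8), np.float32(61.0))
0.024 start (np.float64(26.42), np.float32(102.0)) now (np.float64(-86.77), np.float32(63.0))
0.026 start (np.float64(26.68), np.float32(90.0)) now (np.float64(-86.85), np.float32(53.0))
tick phase scene0 (np.float64(1.29), np.float64(1901.0))
tick phase scene0 (np.float64(1.09), np.float64(2178.0))
tick phase scene0 (np.float64(0.52), np.float64(1614.0))
```

Call:
send_rows --targets '[20, -0.03, 0, 0, 0, 20, 0, 0, 0, 0, 20, 0, 0, 0, 0, 20, 0, 0, 0, 0, 20, 0, 0, 0, 0]'

```text
t: 16.35
tool_pos: [0.5761, -0.0665, 0.112]
ee_rot: [0.713, 0.701, 0.0, -0.0]
contact_force: [-6.0, 0.9, 4.7]
gripper_width: 0.0239
finger_force: 42.6
```

```bash
python3 chk.py
```

```text
16.35 [ 0.57614418 -0.06648354  0.11204004] 0.023879030700150943 42.60995149612427 [-5.98632216  0.89003904  4.73360863] ext 0.11338354258501633
0.018 start (np.float64(26.71), np.float32(109.0)) now (np.float64(-87.31), np.float32(54.0))
0.02 start (np.float64(26.42), np.float32(116.0)) now (np.float64(-87.51), np.float32(59.0))
0.022 start (np.float64(26.21), np.float32(107.0)) now (np.float64(-87.5), np.float32(59.0))
0.024 start (np.float64(26.42), np.float32(102.0)) now (np.float64(-87.51), np.float32(58.0))
0.026 start (np.float64(26.68), np.float32(90.0)) now (np.float64(-87.33), np.float32(50.0))
tick phase scene0 (np.float64(1.29), np.float64(1901.0))
tick phase scene0 (np.float64(1.09), np.float64(2178.0))
tick phase scene0 (np.float64(0.52), np.float64(1614.0))
```

```bash
python3 -c "
from rig import manip
print(manip.job_done())"
```

```text
the job is handed in; nothing more can be done
None
```

The job is handed in at about 16 s: the wide sleeve is on the pin and released, and the gripper still holds the fin with the button squeezed in, about 113.5 mm out. By my measurements the pointer is within about 0.7 mm of the tab, but that last alignment comes from image code, since no close view of it was left.

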